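# Hang the lift-off wing back on the range's splash guard

## Robot

A 6-joint arm with a two-finger parallel gripper is mounted at the origin on a cart in front of the work surface, level with it; the furniture and walls round the work are solid. World frame = base frame: x ahead of the robot, y to its left, z up, the work surface at z = 0. Lengths are in mm, angles in rad, forces in N, time in s.
With the tool pointing down it reaches from about 325 to 900 mm from the base axis. Payload 6.1 kg.
Tool frame: the origin (TCP) lies midway between the tips of the shut fingers; the grasp point (between the pads) lies 19 mm behind it; z points along the fingers, y is the line along which they close (so a half turn about z gives the same grasp; the last joint's range is limited). The gripper opens to 87 mm and grips with 3 to 60 N. Pads are 19 mm wide; open, the fingers measure 117 mm over their backs; the gripper's body (75 mm by 190 mm) begins 51 mm behind the grasp point.
Start: joints at [1.175, 0.22, 1.526, -0, 1.395, -0.126], TCP at [166.585, 602.383, 222.538] pointing down, gripper open.
Joint ranges: [-2.98, 2.98], [-0.91, 2.08], [0.09, 2.57], [-1.24, 4.39], [0.2, 2.65], [-2.68, 2.68]. Speed limits (rad/s): [2.57, 2.57, 3.01, 3.14, 3.14, 3.14].

## Interface

Orientations are given as a unit quaternion [w, x, y, z].
In Python, from station import r, viewer gives the robot as it stands. The module is installed in compiled form; this text tells all that it offers.
- The arm moves only by the tool play_rows, never from a script. Its argument "plan" is a list of rows, each an object of numbers: "tx", "ty", "tz": the shift along the tool's x, y, z each as a share of 0.03 m, from -1 to 1; "ax", "ay", "az": the turn, a rotation vector about the tool's x, y, z each as a share of 5 degrees, from -1 to 1; "gripper": the opening, from 0 (shut) to 1 (fully open). A call has 1 to 5 rows; each row shifts and turns the commanded pose from where the row before left it, along the tool's axes as they then stand; what a row does not reach is not made up. A row lasts 1/12 s, in which the tool goes at most 41.7 mm and 7.16 degrees, less where a joint would pass 70% of its speed; a pose out of reach is approached as far as the arm can. A call with a number of a shift or a turn outside -1 to 1 is refused whole. A call with a gripper value outside its range is refused whole. The fingers move at their own pace and stop on an object; "force" is the grip in N (left out, the last holds). Time passes only in rows, so rows that do not move let the fingers close. It gives the time, the measured TCP pose, the force, the opening and the grip force at its end, in the units of the state.
- r.state(): the state, without advancing time (a new reading comes with each control period).
- viewer.capture(name): name is "scene" or "side" or "wrist"; returns (picture, depth): 384x512x3 uint8, red, green, blue; 384x512 float32, mm along the optical axis (not along the pixel's ray), 0 where there is no reading.
- viewer.camera_model(name): a dict with "K" (3x3 intrinsics, pixels), "R" (3x3) and "t" (3): a world point X has camera coordinates R X + t. Camera axes: x right, y down, z forward; pixel columns grow to the right and rows downward; lengths in mm; the calibration is good to about 2 mm. A picture is of the moment at which its call begins: read the wrist's pose just before it. camera_model takes no time and is no camera call; for the wrist camera it gives the pose at the moment of the call.
- r.job_done(): hands the job in; it is judged then, once.
The state is a dict: "time_s": time; "joint_pos": joint angles; "joint_velocities": joint speeds; "effort": joint torques, N m; "ee_pos": TCP position; "eef_rot": TCP orientation; "wrist_force": force on the tool from outside, world axes, zero at the start; "torque": the same for the moment, N m; "finger_gap": finger opening in mm; "finger_force": force on a finger pad.
Only numpy, scipy, OpenCV 4.12 (cv2) and the standard library are available. Lean on these libraries where they do the work, as an engineer would, in place of code of your own. Each camera call takes 0.05 s, during which the arm holds its last target. There are 200 camera calls.

## Task

The washed side wing of the splash guard is leaning in the wooden drying stand. Take it by its black grip, hold it upright and lower it so that both brass hinge sockets slip over the two brass pintles on the guard's post at once, fully home; any swing angle will do. Then let go of it, and leave the other things on the range where they stand.

Things in the scene. Friction and masses are not known exactly. Their poses are not given: they have to be found in the camera images.
- wing: Loose wing: steel sheet 140 wide x 130 high x 5 mm with dark slots, 0.15 to 0.29 kg. Origin on its hinge axis at the lower socket's underside; z up the axis, y along the sheet away from the hinge, x normal to it. Sheet: middle plane x = 0, y 13 to 153, z -12 to 118 mm. At the start it leans 30 deg from vertical in the stand, top edge towards the robot, so the gripper must tilt likewise to straddle it.
- wing_grip (a point): Centre of the wing's black rubber grip strip on the top edge, at (0, 83, 108) mm in the wing's frame; axes as the wing. The strip is 14 mm thick (x), 76 mm long (y) and 24 mm high (z); its top lies 12 mm above this point.
- socket_low (a point): Centre of the mouth (underside) of the wing's lower hinge socket, which is the wing's origin; axes as the wing. Each socket is an upright brass tube open at both ends, 14 mm high, 23 mm outer and 14 mm inner diameter, joined to the sheet by a strap at y = 9 to 25 mm.
- socket_high (a point): Centre of the mouth (underside) of the wing's upper hinge socket, 80 mm above the lower one along the wing's z; same tube; axes as the wing.
- guard: Splash guard, fixed on the range: steel panel 144 mm high on feet 90 mm long. Origin on the range top straight under the pintle axis, z up. The hinge post (14 mm thick) stands at y = -24 mm, the panel runs on to y = -197 mm; the +y side is open, so the wing may extend there in line with the panel (wing axes parallel to guard axes). The hung wing swings freely.
- seat_low (a point): Foot of the lower pintle, on the axis, 22 mm above the range; the lower socket's mouth lies here when home (wing's lower edge then 10 mm above the range). Each brass pintle is upright, 8 mm thick, 18 mm tall with its upper 7 mm tapered, on a bracket arm 7 mm thick and 13 mm wide that reaches from the post to 6.5 mm beyond the axis.
- seat_high (a point): Foot of the upper pintle, on the same axis, 102 mm above the range; the upper socket's mouth lies here when home. Its arm blocks the lower socket from straight above: bring the upright wing in from the side, raised 20 to 50 mm over home, with the lower socket passing between the two arms, then lower it.
- stand: Wooden drying stand, fixed; base 125 x 120 x 10 mm, with two steel prongs 45 mm either side of its middle, 75 mm high, on which the wing leans, and a lip up to 20.5 mm high behind its lower edge. Origin on the range top under the middle of that edge; y along the edge, x away from the robot. Draw the wing out along its slope and lift it clear of the prongs before turning it upright.
- mug: beige speckled mug, 93 mm tall, 83 mm wide and 117 mm over the handle, at the front; bystander; origin under its middle, on the range
- oil_bottle: olive oil bottle, 264 mm tall, 62 mm wide, at the back; bystander; origin under its middle, on the range
- spice_1: spice jar with a red lid, 106 mm tall, 45 mm across, at the back; bystander; origin under its middle, on the range
- spice_2: spice jar with a red lid, 106 mm tall, 45 mm across, at the back; bystander; origin under its middle, on the range
- press_pot: black coffee press pot, 216 mm tall, at the back right; bystander; origin under its middle, on the range
- salt_shaker: salt shaker with a grey top, 90 mm tall, 44 mm across, at the front right; bystander; origin under its middle, on the range
- garlic: garlic bulb, 56 mm, at the front right; bystander; origin under its middle, on the range
There are look-alikes about, which are no part of the job. There is more than one size of the guard; the one meant has the size given above.

How it is judged:
By the outcome, as a careful person would: the job done as asked, in the order asked, and still so for the second after the job is handed in, with the robot touching nothing.
It also fails if it takes over 45 s, if anything falls off the work surface, if the arm or the gripper's body presses on something with over 40 N, if the wrist force passes 120 N, or if a joint passes its speed limit or range.

## Working session

There is one attempt and no reset: what is moved stays moved. The work goes in short steps, Python scripts to look and compute and a tool call to move; the robot and the scene stay as the last step left them, time stands still between calls to the robot, and variables do not carry over. Pictures are saved under pics/ and viewed, at most 10 in all, crops included, and the job is handed in when it is done.

Besides the shell and the picture viewer there is one more tool, called as a command line: name --argument value ..., lists and objects as JSON in quotes. play_rows: Moves the arm, as the interface text tells. Its arguments: {"type":"object","properties":{"plan":{"type":"array"},"force":{"type":"number"}},"required":["plan"]}

```bash
mkdir -p pics
python3 - <<'E'
from station import r, viewer
import cv2,numpy as np
for n in ["scene","side","wrist"]:
    m=viewer.camera_model(n); p,d=viewer.capture(n)
    np.savez(f"pics/{n}0.npz",p=p,d=d,K=m["K"],R=m["R"],t=m["t"])
    cv2.imwrite(f"pics/{n}0.png",p[:,:,::-1])
    print(n,np.round(m["K"],1).tolist(),np.round(-np.array(m["R"]).T@m["t"]),np.round(m["R"],3).tolist())
a=[cv2.imread(f"pics/{n}0.png") for n in["scene","side"]]
cv2.imwrite("pics/ss0.png",cv2.resize(np.hstack(a),(800,300)))
print(r.state())
E
```

```text
scene [[434.1, 0.0, 254.4], [0.0, 434.1, 194.6], [0.0, 0.0, 1.0]] [-106. -432. 1064.] [[0.47, -0.883, -0.019], [-0.675, -0.346, -0.652], [0.569, 0.318, -0.758]]
side [[476.3, 0.0, 253.6], [0.0, 476.3, 192.0], [0.0, 0.0, 1.0]] [  114. -1448.   775.] [[0.949, -0.316, 0.014], [-0.115, -0.387, -0.915], [0.295, 0.866, -0.403]]
wrist [[344.2, 0.0, 258.8], [0.0, 344.2, 190.4], [0.0, 0.0, 1.0]] [101. 620. 383.] [[0.267, 0.964, -0.003], [0.933, -0.258, 0.25], [0.24, -0.07, -0.968]]
{'time_s': 0.15, 'joint_pos': array([ 1.17486202e+00,  2.21049460e-01,  1.52734364e+00, -9.09281672e-06,
        1.39470723e+00, -1.26074846e-01]), 'joint_velocities': array([-3.18498257e-04, -2.72004569e-03, -2.76356936e-03,  5.71244397e-05,
       -7.11919209e-04,  2.12963243e-04]), 'effort': array([ 9.60814723e-04, -4.95192897e+01, -3.87878716e+01,  7.00525241e-02,
        5.31331252e-02, -6.73933118e-05]), 'ee_pos': array([166.4280843 , 601.93779331, 221.68825413]), 'eef_rot': array([-1.90204438e-04,  1.34519850e-01,  9.90910612e-01, -7.29459601e-04]), 'wrist_force': array([ 0.44665041, -0.83595767,  0.50574892]), 'torque': array([ 0.00996358, -0.07075223,  0.04601494]), 'finger_force': 0.0, 'finger_gap': 87.32886428024892}
```

View pics/scene0.png

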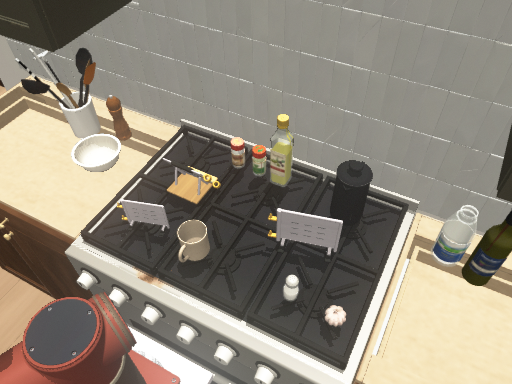

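View pics/side0.png

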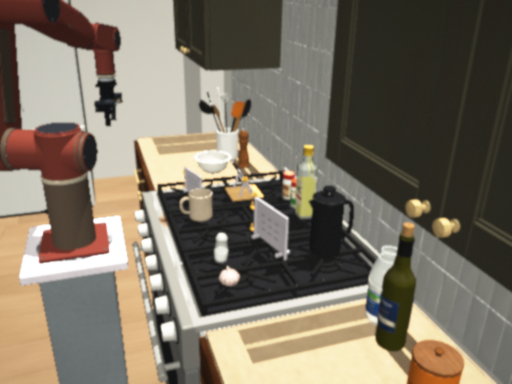

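The larger guard is at about (308,230), with its pintles at (272,217) and (272,234). The stand is at (193,187), with the wing nearly edge-on, and the small look-alike guard is at (148,214). I'll zoom in and deproject.

```bash
cat > h.py <<'E'
import numpy as np,cv2
def load(n): return dict(np.load(f"pics/{n}.npz"))
def unproj(z,mask=None):
    K,R,t,d=z["K"],z["R"],z["t"],z["d"]
    v,u=np.mgrid[:d.shape[0],:d.shape[1]]
    c=np.stack([(u-K[0,2])/K[0,0]*d,(v-K[1,2])/K[1,1]*d,d],-1)
    return (c-t)@R
E
python3 - <<'E'
from h import *
s=load("scene0");w=load("wrist0")
im=s["p"][:,:,::-1]
a=cv2.resize(im[155:215,155:235],(400,300),interpolation=cv2.INTER_CUBIC)
b=cv2.resize(im[195:265,260:350],(400,300),interpolation=cv2.INTER_CUBIC)
c=cv2.resize(w["p"][:,:,::-1],(400,300))
e=cv2.resize(load("side0")["p"][160:250,180:300,::-1],(400,300),interpolation=cv2.INTER_CUBIC)
cv2.imwrite("pics/z1.png",np.vstack([np.hstack([a,b]),np.hstack([c,e])]))
P=unproj(s)
hsv=cv2.cvtColor(s["p"],cv2.COLOR_RGB2HSV)
m=cv2.inRange(hsv,(18,140,120),(32,255,255))
n,l,st,ce=cv2.connectedComponentsWithStats(m)
for i in range(1,n):
    if st[i,4]>4: print(ce[i].round(),st[i,4],np.median(P[l==i],0).round())
for u,v in [(282,212),(340,220),(282,240),(335,250),(310,215),(130,205),(165,210),(165,226),(185,170),(215,190)]: print(u,v,P[v,u].round())
E
```

```text
[282. 124.] 77 [775. -37. 251.]
[207. 178.] 36 [612. 135.  98.]
[216. 184.] 41 [654. 133.  30.]
[119. 206.] 10 [414. 320.  76.]
[272. 217.] 39 [ 562. -110.  102.]
[124. 218.] 14 [413. 318.  18.]
[271. 234.] 30 [ 561. -109.   24.]
282 212 [ 570. -138.  134.]
340 220 [ 609. -289.  143.]
282 240 [ 562. -145.   15.]
335 250 [ 603. -294.   12.]
310 215 [ 587. -212.  145.]
130 205 [424. 282.  89.]
165 210 [532. 264. -45.]
165 226 [450. 193.  10.]
185 170 [597. 202. 114.]
215 190 [660. 146. -14.]
```

View pics/z1.png

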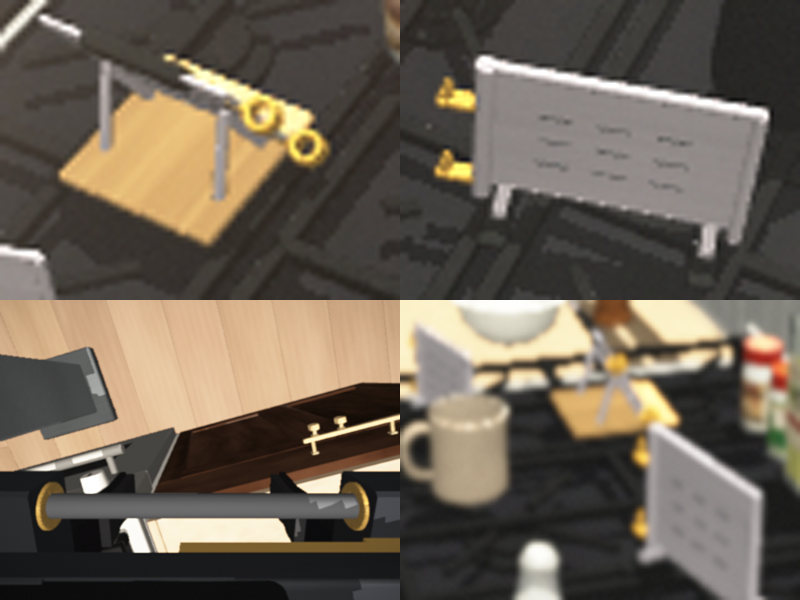

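The crops show the upper socket ring at about (206.6,178) and the lower one at (216.4,184). The stand's front base edge runs from (167,190.6) to (196.6,203.6). The guard's pintles are at about x=270 with the arms clear.

```bash
cat >> h.py <<'E'
from scipy.spatial.transform import Rotation as Ro
def ray(z,u,v,h):
    K,R,t=z["K"],z["R"],z["t"]; C=-R.T@t
    d=R.T@np.array([(u-K[0,2])/K[0,0],(v-K[1,2])/K[1,1],1]); return C+d*(h-C[2])/d[2]
def toolR(yaw,tilt):
    # wing frame: yaw about z, then leaning towards -x by tilt; tool x=wing y, y=wing x, z=-wing z
    W=Ro.from_euler("Z",yaw,degrees=True)*Ro.from_euler("Y",-tilt,degrees=True)
    M=W.as_matrix(); return W.as_matrix(),np.stack([M[:,1],M[:,0],-M[:,2]],1)
def plan(p0,R0,p1,R1,n=None):
    rv=Ro.from_matrix(R0.T@R1).as_rotvec()
    n=n or int(np.ceil(max(np.abs(np.degrees(rv)).max()/5,np.linalg.norm(p1-p0)/28,1)))
    E=Ro.from_rotvec(rv/n).as_matrix()
    A=np.zeros((3,3));M=R0.copy()
    for k in range(n): A+=M;M=M@E
    t=np.linalg.solve(A,p1-p0)
    print(n,"rows: t",(t/30).round(3),"a",(np.degrees(rv/n)/5).round(3))
def st(r):
    s=r.state();q=np.array(s["eef_rot"]);return s,np.array(s["ee_pos"]),Ro.from_quat(q[[1,2,3,0]]).as_matrix()
E
python3 - <<'E'
from h import *
from station import r
s=load("scene0");P=unproj(s)
for n,u,v,h in [("up",206.6,178,101),("lo",216.4,184.2,32),("topL",163.5,159,122),("bF1",167.5,190.6,10),("bF2",196.6,203.6,10)]: print(n,ray(s,u,v,h).round(1))
# grip points: above 60 in region
m=(P[...,2]>85)&(P[...,2]<130)&(P[...,0]>500)&(P[...,0]<660)&(P[...,1]>120)&(P[...,1]<320)
v,u=np.nonzero(m)
hs=cv2.cvtColor(s["p"],cv2.COLOR_RGB2HSV)[m]
dark=hs[:,2]<70
Q=P[m]
for nm,k in (("dark",dark),("light",~dark)):
    q=Q[k];print(nm,len(q),np.percentile(q,[2,50,98],axis=0).round().tolist())
    if len(q)>10:
        b=np.polyfit(q[:,1],q[:,0],1);print("dx/dy",b)
# guard panel top edge
for nm,c in(("L",(280,210.5)),("R",(343,222))): print(nm,ray(s,*c,144).round(1))
m=(P[...,2]>30)&(P[...,2]<140)&(P[...,0]>540)&(P[...,0]<640)&(P[...,1]>-300)&(P[...,1]<-150)
q=P[m];q=q[np.abs(q[:,0]-np.median(q[:,0]))<40];print("guard face",len(q),np.polyfit(q[:,1],q[:,0],1))
for h,(u,v) in ((120,(269.5,213.5)),(40,(269.5,231))): print("pintle",ray(s,u,v,h).round(1))
E
```

```text
up [608.1 132.5 101. ]
lo [650.6 130.4  32. ]
topL [599.9 282.1 122. ]
bF1 [570.6 269.4  10. ]
bF2 [567.7 155.3  10. ]
dark 35 [[593.0, 181.0, 107.0], [596.0, 206.0, 119.0], [605.0, 247.0, 126.0]]
dx/dy [-2.03808742e-02  6.01305962e+02]
light 177 [[596.0, 124.0, 89.0], [603.0, 191.0, 121.0], [620.0, 280.0, 127.0]]
dx/dy [-6.46555039e-02  6.17070597e+02]
L [ 564.8 -134.   144. ]
R [ 605.7 -298.6  144. ]
guard face 1295 [-2.39007375e-01  5.36501079e+02]
pintle [ 559.6 -105.1  120. ]
pintle [ 558.5 -106.4   40. ]
```

Run:
```python
from h import *
from station import r
s,p,R=st(r)
g=np.array([602.5,215.5,113])
W,T=toolR(-1,30)
tgt=g+T[:,2]*(19-110)
print(tgt)
mid_p=np.array([430,430,260]);W2,Tm=toolR(35,10)
plan(p,R,mid_p,Tm);plan(mid_p,Tm,tgt,T)
```

```text
[557.00692987 216.29408449 191.80831174]
12 rows: t [-0.894  0.015 -0.097] a [-0.161 -0.057  0.657]
10 rows: t [-0.815  0.086  0.287] a [-0.387 -0.247  0.68 ]
```

play_rows --plan '[{"tx": -0.894, "ty": 0.015, "tz": -0.097, "ax": -0.161, "ay": -0.057, "az": 0.657, "gripper": 1}, {"tx": -0.894, "ty": 0.015, "tz": -0.097, "ax": -0.161, "ay": -0.057, "az": 0.657, "gripper": 1}, {"tx": -0.894, "ty": 0.015, "tz": -0.097, "ax": -0.161, "ay": -0.057, "az": 0.657, "gripper": 1}, {"tx": -0.894, "ty": 0.015, "tz": -0.097, "ax": -0.161, "ay": -0.057, "az": 0.657, "gripper": 1}]'

```text
time_s: 0.48
ee_pos: [268.2, 566.1, 234.5]
eef_rot: [0.014, 0.248, 0.968, 0.026]
wrist_force: [-0.1, 0.5, 0.2]
finger_gap: 86.8
finger_force: 0.0
```

play_rows --plan '[{"tx": -0.894, "ty": 0.015, "tz": -0.097, "ax": -0.161, "ay": -0.057, "az": 0.657, "gripper": 1}, {"tx": -0.894, "ty": 0.015, "tz": -0.097, "ax": -0.161, "ay": -0.057, "az": 0.657, "gripper": 1}, {"tx": -0.894, "ty": 0.015, "tz": -0.097, "ax": -0.161, "ay": -0.057, "az": 0.657, "gripper": 1}, {"tx": -0.894, "ty": 0.015, "tz": -0.097, "ax": -0.161, "ay": -0.057, "az": 0.657, "gripper": 1}]'

```text
time_s: 0.82
ee_pos: [357.9, 507.3, 247.9]
eef_rot: [0.027, 0.357, 0.932, 0.053]
wrist_force: [0.6, 0.0, 0.4]
finger_gap: 87.2
finger_force: 0.0
```

play_rows --plan '[{"tx": -0.894, "ty": 0.015, "tz": -0.097, "ax": -0.161, "ay": -0.057, "az": 0.657, "gripper": 1}, {"tx": -0.894, "ty": 0.015, "tz": -0.097, "ax": -0.161, "ay": -0.057, "az": 0.657, "gripper": 1}, {"tx": -0.894, "ty": 0.015, "tz": -0.097, "ax": -0.161, "ay": -0.057, "az": 0.657, "gripper": 1}, {"tx": -0.894, "ty": 0.015, "tz": -0.097, "ax": -0.161, "ay": -0.057, "az": 0.657, "gripper": 1}]'

```text
time_s: 1.15
ee_pos: [431.1, 429.2, 260.6]
eef_rot: [0.04, 0.461, 0.883, 0.078]
wrist_force: [0.3, 0.4, 0.3]
finger_gap: 87.2
finger_force: 0.0
```

Run:
```python
from h import *
from station import r
s,p,R=st(r)
print(p,s["time_s"],s["joint_pos"].round(2))
g=np.array([602.5,215.5,113])
W,T=toolR(-1,30)
plan(p,R,g+T[:,2]*(19-110),T)
```

```text
[431.06398376 429.24231487 260.62138707] 1.15 [ 0.66  0.02  1.68 -0.01  1.26  0.05]
10 rows: t [-0.812  0.084  0.288] a [-0.386 -0.248  0.677]
```

Tracking is good.

play_rows --plan '[{"tx": -0.812, "ty": 0.084, "tz": 0.288, "ax": -0.386, "ay": -0.248, "az": 0.677, "gripper": 1}, {"tx": -0.812, "ty": 0.084, "tz": 0.288, "ax": -0.386, "ay": -0.248, "az": 0.677, "gripper": 1}, {"tx": -0.812, "ty": 0.084, "tz": 0.288, "ax": -0.386, "ay": -0.248, "az": 0.677, "gripper": 1}, {"tx": -0.812, "ty": 0.084, "tz": 0.288, "ax": -0.386, "ay": -0.248, "az": 0.677, "gripper": 1}, {"tx": -0.812, "ty": 0.084, "tz": 0.288, "ax": -0.386, "ay": -0.248, "az": 0.677, "gripper": 1}]'

```text
time_s: 1.57
ee_pos: [507.7, 331.9, 223.2]
eef_rot: [0.115, 0.584, 0.792, 0.132]
wrist_force: [0.5, 0.5, -0.8]
finger_gap: 87.1
finger_force: 0.0
```

play_rows --plan '[{"tx": -0.812, "ty": 0.084, "tz": 0.288, "ax": -0.386, "ay": -0.248, "az": 0.677, "gripper": 1}, {"tx": -0.812, "ty": 0.084, "tz": 0.288, "ax": -0.386, "ay": -0.248, "az": 0.677, "gripper": 1}, {"tx": -0.812, "ty": 0.084, "tz": 0.288, "ax": -0.386, "ay": -0.248, "az": 0.677, "gripper": 1}, {"tx": -0.812, "ty": 0.084, "tz": 0.288, "ax": -0.386, "ay": -0.248, "az": 0.677, "gripper": 1}, {"tx": -0.812, "ty": 0.084, "tz": 0.288, "ax": -0.386, "ay": -0.248, "az": 0.677, "gripper": 1}]'

```text
time_s: 1.98
ee_pos: [556.9, 216.4, 191.6]
eef_rot: [0.185, 0.689, 0.677, 0.182]
wrist_force: [0.9, -0.9, -0.2]
finger_gap: 87.0
finger_force: 0.0
```

```bash
cat >> h.py <<'E'
def snap(viewer,n,tag):
    m=viewer.camera_model(n);p,d=viewer.capture(n)
    np.savez(f"pics/{tag}.npz",p=p,d=d,K=m["K"],R=m["R"],t=m["t"]);cv2.imwrite(f"pics/{tag}.png",p[:,:,::-1]);return load(tag)
E
python3 - <<'E'
from h import *
from station import r,viewer
s,p,R=st(r);print(p,R.round(3).tolist())
w=snap(viewer,"wrist","w1");P=unproj(w)
g=np.array([602.5,215.5,113]);W,T=toolR(-1,30)
L=(P-g)@W   # wing-like coords about the assumed grip
m=(np.abs(L[...,0])<25)&(np.abs(L[...,1])<95)&(np.abs(L[...,2])<20)&(w["d"]>0)
hs=cv2.cvtColor(w["p"],cv2.COLOR_RGB2HSV)
dark=m&(hs[...,2]<60); light=m&(hs[...,2]>90)
for k in (dark,light):
    q=L[k];print(len(q),np.percentile(q,[2,25,50,75,98],axis=0).round(1).tolist())
E
```

```text
[556.94612951 216.44106672 191.62016839] [[0.018, 0.865, 0.501], [1.0, -0.016, -0.009], [0.0, 0.501, -0.865]]
373 [[-3.2, -31.5, 7.7], [-2.3, -16.1, 10.3], [-1.6, 1.9, 11.0], [-0.9, 22.1, 11.5], [9.6, 39.1, 12.5]]
885 [[-5.3, -89.7, -17.6], [-1.0, -35.4, 7.1], [2.6, 28.1, 8.7], [5.4, 52.3, 9.6], [10.5, 70.4, 11.1]]
```

View pics/w1.png

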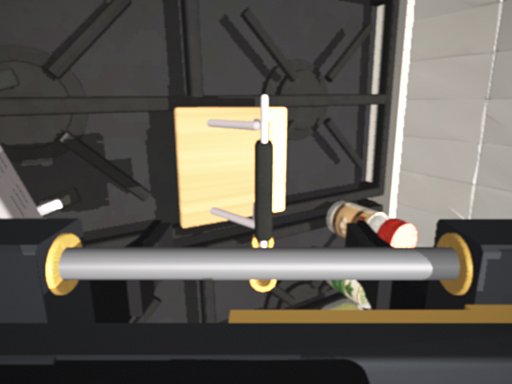

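The grip strip is upright at column 264, rows 140–240. It's aligned, about 3 mm to the +y side of the tool. I'll correct for that, go in, and close.

play_rows --plan '[{"tx": 0.03, "ty": 0.11, "tz": 0.73, "gripper": 1}, {"tz": 0.73, "gripper": 1}, {"tz": 0.73, "gripper": 1}, {"tz": 0.73, "gripper": 1}, {"tz": 0.73, "gripper": 1}]'

```text
invalid input
```

play_rows --plan '[{"gripper": 0}, {"gripper": 0}, {"gripper": 0}, {"gripper": 0}, {"gripper": 0}]' --force 40

```text
invalid input
```

play_rows --plan '[{"gripper": 0}, {"gripper": 0}, {"gripper": 0}]'

```text
invalid input
```

play_rows --plan '[{"tx": 0.03, "ty": 0.11, "tz": 0.73, "ax": 0, "ay": 0, "az": 0, "gripper": 1}, {"tx": 0, "ty": 0, "tz": 0.73, "ax": 0, "ay": 0, "az": 0, "gripper": 1}, {"tx": 0, "ty": 0, "tz": 0.73, "ax": 0, "ay": 0, "az": 0, "gripper": 1}, {"tx": 0, "ty": 0, "tz": 0.73, "ax": 0, "ay": 0, "az": 0, "gripper": 1}, {"tx": 0, "ty": 0, "tz": 0.73, "ax": 0, "ay": 0, "az": 0, "gripper": 1}]'

```text
time_s: 2.45
ee_pos: [614.6, 217.7, 97.8]
eef_rot: [0.184, 0.688, 0.678, 0.181]
wrist_force: [-0.3, -0.1, 0.7]
finger_gap: 87.3
finger_force: 0.0
```

play_rows --plan '[{"tx": 0, "ty": 0, "tz": 0, "ax": 0, "ay": 0, "az": 0, "gripper": 0}, {"tx": 0, "ty": 0, "tz": 0, "ax": 0, "ay": 0, "az": 0, "gripper": 0}, {"tx": 0, "ty": 0, "tz": 0, "ax": 0, "ay": 0, "az": 0, "gripper": 0}, {"tx": 0, "ty": 0, "tz": 0, "ax": 0, "ay": 0, "az": 0, "gripper": 0}, {"tx": 0, "ty": 0, "tz": 0, "ax": 0, "ay": 0, "az": 0, "gripper": 0}]' --force 40

```text
time_s: 2.87
ee_pos: [614.9, 218.2, 100.8]
eef_rot: [0.185, 0.688, 0.678, 0.183]
wrist_force: [0.2, -0.2, 0.0]
finger_gap: 61.8
finger_force: 0.0
```

play_rows --plan '[{"tx": 0, "ty": 0, "tz": 0, "ax": 0, "ay": 0, "az": 0, "gripper": 0}, {"tx": 0, "ty": 0, "tz": 0, "ax": 0, "ay": 0, "az": 0, "gripper": 0}, {"tx": 0, "ty": 0, "tz": 0, "ax": 0, "ay": 0, "az": 0, "gripper": 0}]'

```text
time_s: 3.12
ee_pos: [614.5, 217.9, 99.6]
eef_rot: [0.185, 0.688, 0.678, 0.182]
wrist_force: [-0.8, -0.3, -0.5]
finger_gap: 41.3
finger_force: 0.0
```

play_rows --plan '[{"tx": 0, "ty": 0, "tz": 0, "ax": 0, "ay": 0, "az": 0, "gripper": 0}, {"tx": 0, "ty": 0, "tz": 0, "ax": 0, "ay": 0, "az": 0, "gripper": 0}, {"tx": 0, "ty": 0, "tz": 0, "ax": 0, "ay": 0, "az": 0, "gripper": 0}, {"tx": 0, "ty": 0, "tz": 0, "ax": 0, "ay": 0, "az": 0, "gripper": 0}, {"tx": 0, "ty": 0, "tz": 0, "ax": 0, "ay": 0, "az": 0, "gripper": 0}]'

```text
time_s: 3.53
ee_pos: [614.7, 217.7, 99.1]
eef_rot: [0.185, 0.688, 0.678, 0.182]
wrist_force: [0.9, 0.0, 0.2]
finger_gap: 13.8
finger_force: 40.0
```

play_rows --plan '[{"tx": 0, "ty": 0, "tz": 0, "ax": 0, "ay": 0, "az": 0, "gripper": 0}, {"tx": 0, "ty": 0, "tz": 0, "ax": 0, "ay": 0, "az": 0, "gripper": 0}]'

```text
time_s: 3.7
ee_pos: [614.6, 217.7, 99.0]
eef_rot: [0.185, 0.688, 0.678, 0.182]
wrist_force: [1.6, -0.5, -1.2]
finger_gap: 13.7
finger_force: 40.0
```

play_rows --plan '[{"tx": 0, "ty": 0, "tz": -0.5, "ax": 0, "ay": 0, "az": 0, "gripper": 0}, {"tx": 0, "ty": 0, "tz": -0.8, "ax": 0, "ay": 0, "az": 0, "gripper": 0}, {"tx": 0, "ty": 0, "tz": -0.8, "ax": 0, "ay": 0, "az": 0, "gripper": 0}, {"tx": 0, "ty": 0, "tz": -0.8, "ax": 0, "ay": 0, "az": 0, "gripper": 0}, {"tx": 0, "ty": 0, "tz": -0.8, "ax": 0, "ay": 0, "az": 0, "gripper": 0}]'

```text
time_s: 4.12
ee_pos: [557.5, 218.2, 194.8]
eef_rot: [0.184, 0.688, 0.678, 0.18]
wrist_force: [-0.6, 0.6, -2.2]
finger_gap: 14.1
finger_force: 40.0
```

play_rows --plan '[{"tx": 0, "ty": 0, "tz": -0.6, "ax": 0, "ay": 0, "az": 0, "gripper": 0}, {"tx": 0, "ty": 0, "tz": -0.5, "ax": 0, "ay": 0, "az": 0, "gripper": 0}, {"tx": 0, "ty": 0, "tz": 0, "ax": 0, "ay": 0, "az": 0, "gripper": 0}]'

```text
time_s: 4.37
ee_pos: [542.5, 219.5, 226.7]
eef_rot: [0.185, 0.688, 0.678, 0.183]
wrist_force: [0.7, 0.5, -2.2]
finger_gap: 13.6
finger_force: 40.0
```

Run:
```python
from h import *
from station import r,viewer
s,p,R=st(r);print(p,R.round(3).tolist(),s["wrist_force"],s["finger_gap"])
S=snap(viewer,"scene","s1");P=unproj(S)
cv2.imwrite("pics/s1c.png",cv2.resize(S["p"][110:230,130:290,::-1],(800,600),interpolation=cv2.INTER_CUBIC))
yaw=13.5;W,T=toolR(yaw,0)
seat=np.array([561,-108,22])
yv=W[:,1];
home=seat+W@np.array([0,83,108])+T[:,2]*19
side=home+np.array([0,0,35])+W[:,1]*60   # raised 35, 60 out along +y
high=np.array([530,120,230])
print(home,side)
plan(p,R,high,T)
```

```text
[542.54750365 219.50385287 226.65796579] [[0.014, 0.864, 0.503], [1.0, -0.013, -0.006], [0.001, 0.503, -0.864]] [ 0.71868922  0.5053595  -2.18513933] 13.583998840167974
[541.6240348  -27.29329661 111.        ] [527.61731297  31.04889862 146.        ]
7 rows: t [-0.468 -0.097 -0.042] a [ 0.858  0.106 -0.4  ]
```

View pics/s1c.png

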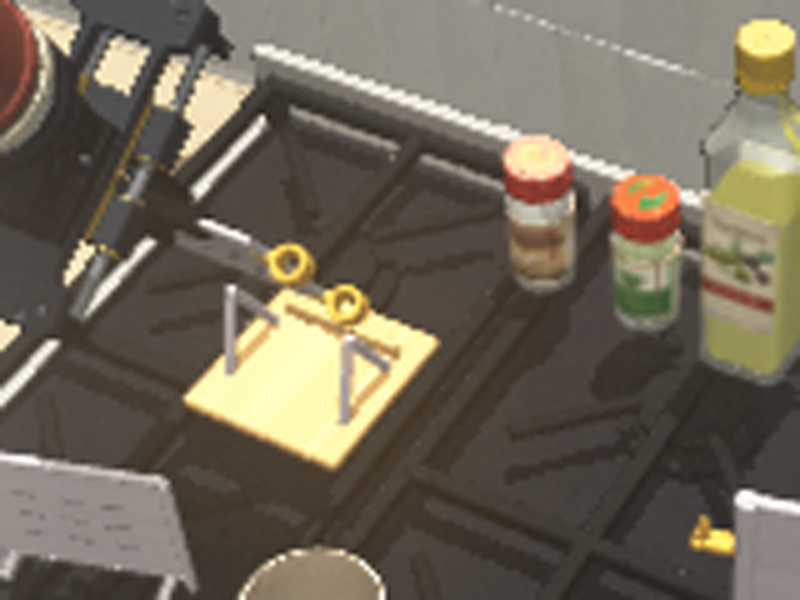

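The wing is held and clear of the prongs, with the socket rings at (188,163) and (199,171) in the scene image. I'll turn it upright, then check the mug's clearance.

play_rows --plan '[{"tx": -0.468, "ty": -0.097, "tz": -0.042, "ax": 0.858, "ay": 0.106, "az": -0.4, "gripper": 0}, {"tx": -0.468, "ty": -0.097, "tz": -0.042, "ax": 0.858, "ay": 0.106, "az": -0.4, "gripper": 0}, {"tx": -0.468, "ty": -0.097, "tz": -0.042, "ax": 0.858, "ay": 0.106, "az": -0.4, "gripper": 0}, {"tx": -0.468, "ty": -0.097, "tz": -0.042, "ax": 0.858, "ay": 0.106, "az": -0.4, "gripper": 0}]'

```text
time_s: 4.75
ee_pos: [531.2, 161.5, 222.5]
eef_rot: [0.077, 0.655, 0.748, 0.076]
wrist_force: [0.0, -0.2, -3.1]
finger_gap: 13.4
finger_force: 40.0
```

play_rows --plan '[{"tx": -0.468, "ty": -0.097, "tz": -0.042, "ax": 0.858, "ay": 0.106, "az": -0.4, "gripper": 0}, {"tx": -0.468, "ty": -0.097, "tz": -0.042, "ax": 0.858, "ay": 0.106, "az": -0.4, "gripper": 0}, {"tx": -0.468, "ty": -0.097, "tz": -0.042, "ax": 0.858, "ay": 0.106, "az": -0.4, "gripper": 0}, {"tx": 0, "ty": 0, "tz": 0, "ax": 0, "ay": 0, "az": 0, "gripper": 0}]'

```text
time_s: 5.08
ee_pos: [531.2, 116.3, 224.9]
eef_rot: [-0.002, 0.62, 0.785, -0.004]
wrist_force: [0.6, 0.3, -2.6]
finger_gap: 13.8
finger_force: 40.0
```

Run:
```python
from h import *
from station import r,viewer
s,p,R=st(r);print(p,R.round(3).tolist(),s["joint_pos"].round(2))
S=snap(viewer,"scene","s2");P0=unproj(load("scene0"))
m=(P0[...,2]>30)&(P0[...,2]<105)&(np.abs(P0[...,0]-450)<110)&(np.abs(P0[...,1]-90)<100);q=P0[m]
print("mug",np.percentile(q,[2,50,98],axis=0).round().tolist())
W=np.stack([R[:,1],R[:,0],-R[:,2]],1)
g=p-19*R[:,2]; o=g-W@np.array([0,83,108])
K=S["K"]
for z in (14,94):
    X=S["R"]@(o+W@np.array([0,0,z]))+S["t"];print("pred ring px",(K@X/X[2])[:2].round(1))
hs=cv2.cvtColor(S["p"],cv2.COLOR_RGB2HSV);mm=cv2.inRange(hs,(15,110,90),(34,255,255))
n,l,stt,ce=cv2.connectedComponentsWithStats(mm)
for i in range(1,n):
    if stt[i,4]>8:print(ce[i].round(1),stt[i])
cv2.imwrite("pics/s2c.png",cv2.resize(S["p"][110:260,160:360,::-1],(800,600),interpolation=cv2.INTER_CUBIC))
```

```text
[531.16432045 116.28784164 224.93977047] [[-0.231, 0.973, -0.009], [0.973, 0.231, -0.003], [-0.001, -0.009, -1.0]] [ 0.07  0.03  1.73 -0.    1.39 -0.16]
mug [[356.0, 28.0, 32.0], [425.0, 67.0, 66.0], [465.0, 186.0, 94.0]]
pred ring px [223.1 191.3]
pred ring px [221.  171.3]
[282.3 123.2] [277 115  12  14 108]
[200.5 142.8] [198 142   5   4  10]
[282.8 149. ] [272 143  20  21 159]
[193.5 156.4] [191 155   6   5  12]
[220.2 173.5] [213 169  13  10  86]
[222.5 193.1] [216 189  12   9  76]
[186.5 197.3] [167 190  37  14  52]
[119.  205.6] [117 203   6   5  20]
[272.  217.3] [268 213   9   8  46]
[123.7 217.5] [122 215   5   5  19]
[ 10.9 232.1] [  9 231   5   4  10]
[271.4 234. ] [268 230   8   8  44]
```

View pics/s2c.png

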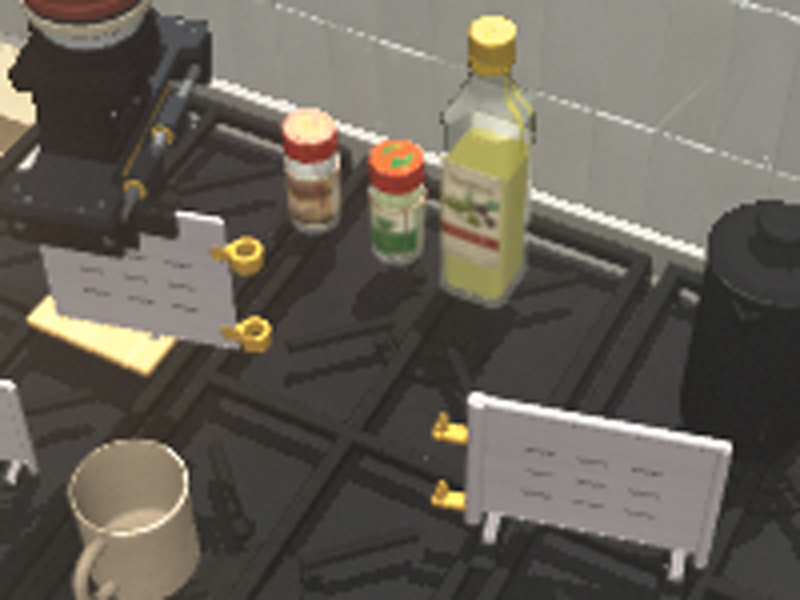

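The wing is upright, with rings at (222,173) and (224,193) and the mug clear of its path. Next I'll move to beside the pintles.

Run:
```python
from h import *
from station import r
s,p,R=st(r)
W,T=toolR(13.5,0)
home=np.array([561,-108,22])+W@np.array([0,83,108])+T[:,2]*19
t1=home+np.array([0,0,90])+W[:,1]*75
t2=home+np.array([0,0,42])+W[:,1]*50
plan(p,R,t1,T);plan(t1,T,t2,T,3)
```

```text
3 rows: t [-0.762 -0.255  0.265] a [-0.025  0.002 -0.014]
3 rows: t [-0.278 -0.     0.533] a [0. 0. 0.]
```

play_rows --plan '[{"tx": -0.762, "ty": -0.255, "tz": 0.265, "ax": -0.025, "ay": 0.002, "az": -0.014, "gripper": 0}, {"tx": -0.762, "ty": -0.255, "tz": 0.265, "ax": -0.025, "ay": 0.002, "az": -0.014, "gripper": 0}, {"tx": -0.762, "ty": -0.255, "tz": 0.265, "ax": -0.025, "ay": 0.002, "az": -0.014, "gripper": 0}]'

```text
time_s: 5.38
ee_pos: [522.8, 47.4, 201.6]
eef_rot: [0.001, 0.618, 0.787, 0.001]
wrist_force: [0.1, 1.3, -2.4]
finger_gap: 13.3
finger_force: 40.0
```

play_rows --plan '[{"tx": -0.278, "ty": 0, "tz": 0.533, "ax": 0, "ay": 0, "az": 0, "gripper": 0}, {"tx": -0.278, "ty": 0, "tz": 0.533, "ax": 0, "ay": 0, "az": 0, "gripper": 0}, {"tx": -0.278, "ty": 0, "tz": 0.533, "ax": 0, "ay": 0, "az": 0, "gripper": 0}, {"tx": 0, "ty": 0, "tz": 0, "ax": 0, "ay": 0, "az": 0, "gripper": 0}, {"tx": 0, "ty": 0, "tz": 0, "ax": 0, "ay": 0, "az": 0, "gripper": 0}]'

```text
time_s: 5.8
ee_pos: [528.1, 23.5, 153.7]
eef_rot: [-0.0, 0.618, 0.786, 0.001]
wrist_force: [0.1, 0.4, -1.3]
finger_gap: 13.4
finger_force: 40.0
```

Run:
```python
from h import *
from station import r,viewer
s,p,R=st(r);print(p,R.round(3).tolist(),s["wrist_force"])
S=snap(viewer,"scene","s3");D=snap(viewer,"side","d3")
W=np.stack([R[:,1],R[:,0],-R[:,2]],1);o=p-19*R[:,2]-W@np.array([0,83,108]);print("o",o)
def px(z,X):
    c=z["R"]@X+z["t"];return (z["K"]@c/c[2])[:2].round(1)
seat=np.array([561,-108,22.])
for z in(S,D):
    print([px(z,o+W@np.array([0,0,k])) for k in(14,94)],[px(z,seat+[0,0,k]) for k in (18,98)])
# crops, 8x scene, 10x side
c1=px(S,seat+[0,0,70]);c2=px(D,seat+[0,0,70])
out=[];
for z,c in((S,c1),(D,c2)):
    u,v=int(c[0])-28,int(c[1])-32;print("crop origin",u,v)
    out.append(cv2.resize(z["p"][v:v+60,u:u+40,::-1],(400,600),interpolation=cv2.INTER_CUBIC))
cv2.imwrite("pics/c3.png",np.hstack(out))
```

```text
[528.0838251   23.53399735 153.70378416] [[-0.236, 0.972, 0.0], [0.972, 0.236, 0.001], [0.001, 0.0, -1.0]] [ 0.07164975  0.41843714 -1.28625449]
o [547.65500364 -57.00903141  64.59828776]
[array([252.4, 219.4]), array([251.8, 201.4])] [array([270.4, 230.6]), array([270.7, 213.5])]
[array([242.4, 206.9]), array([242.5, 185.1])] [array([250.7, 223.1]), array([251. , 201.4])]
crop origin 242 187
crop origin 222 177
```

View pics/c3.png

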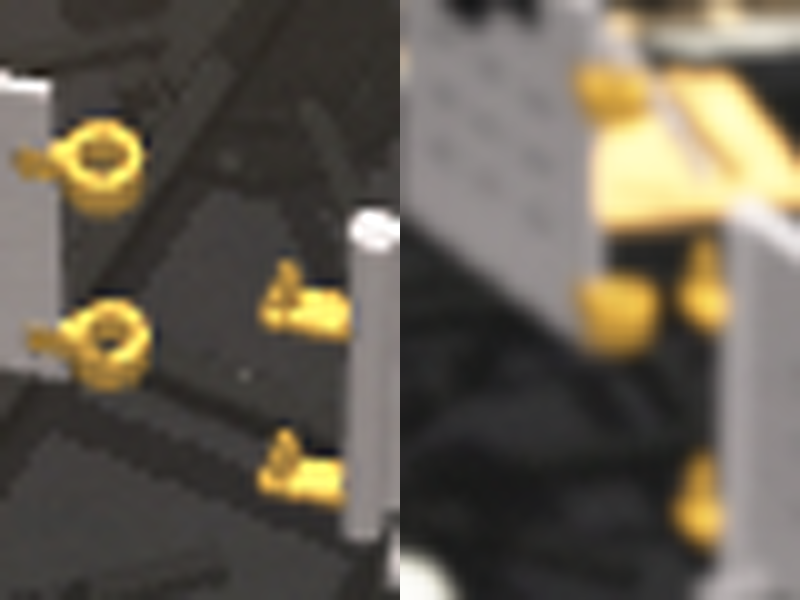

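In the scene image the ring tops are at (251.9,202) and (252.6,220), and the pintle tips are at (270.3,212.8) and (270.2,229.6). The side view agrees. I need a small correction of about (+1.5,+2) mm, then I'll move over the pintles.

play_rows --plan '[{"tx": -0.57, "ty": 0.032, "tz": 0, "ax": 0, "ay": 0, "az": 0, "gripper": 0}, {"tx": -0.57, "ty": 0.032, "tz": 0, "ax": 0, "ay": 0, "az": 0, "gripper": 0}, {"tx": -0.57, "ty": 0.032, "tz": 0, "ax": 0, "ay": 0, "az": 0, "gripper": 0}, {"tx": 0, "ty": 0, "tz": 0.2, "ax": 0, "ay": 0, "az": 0, "gripper": 0}, {"tx": 0, "ty": 0, "tz": 0.2, "ax": 0, "ay": 0, "az": 0, "gripper": 0}]'

```text
time_s: 6.32
ee_pos: [545.8, -26.3, 144.7]
eef_rot: [0.002, 0.618, 0.786, 0.002]
wrist_force: [-1.2, 0.4, -3.0]
finger_gap: 13.9
finger_force: 40.0
```

Run:
```python
from h import *
from station import r,viewer
s,p,R=st(r);print(p,R.round(3).tolist(),s["wrist_force"])
S=snap(viewer,"scene","s4");D=snap(viewer,"side","d4")
W=np.stack([R[:,1],R[:,0],-R[:,2]],1);o=p-19*R[:,2]-W@np.array([0,83,108]);print("o",o)
def px(z,X):
    c=z["R"]@X+z["t"];return (z["K"]@c/c[2])[:2].round(1)
for z in(S,D): print([px(z,o+W@np.array([0,0,k])) for k in(14,94)])
out=[]
for z,u,v in((S,242,177),(D,222,167)):
    out.append(cv2.resize(z["p"][v:v+60,u:u+40,::-1],(400,600),interpolation=cv2.INTER_CUBIC))
cv2.imwrite("pics/c4.png",np.hstack(out))
```

```text
[545.78708031 -26.25103991 144.73862463] [[-0.236, 0.972, 0.006], [0.972, 0.236, 0.0], [-0.001, 0.006, -1.0]] [-1.24035508  0.35301278 -3.01499096]
o [ 565.90260641 -106.87550405   55.82821246]
[array([270.9, 223.1]), array([271.1, 205.5])]
[array([252.1, 214.8]), array([252.2, 192.8])]
```

View pics/c4.png

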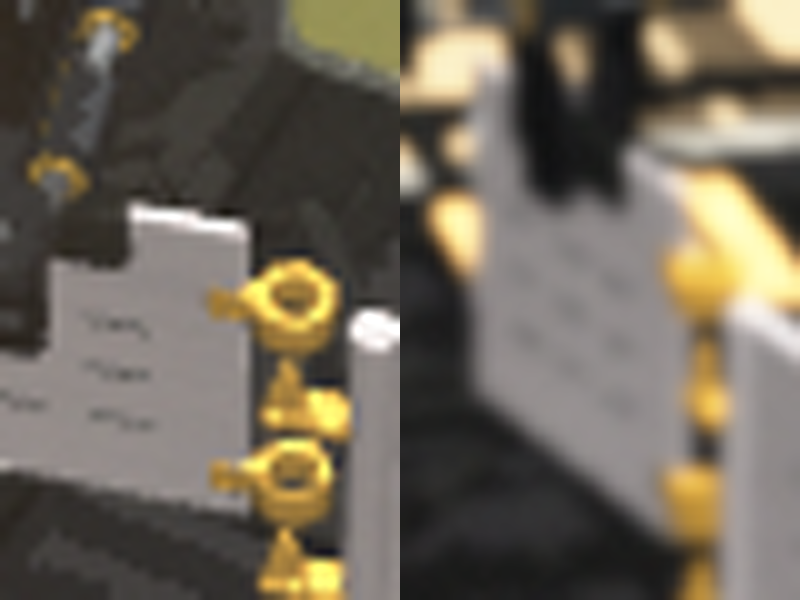

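In the scene image the rings at (271.0,205.9) and (270.8,223.4) sit about 0.9 px right of the pintle columns (270.1 and 269.9), and the tips are just below the mouths. I'll shift by about (-1.3,+1.4) mm after confirming the arm has settled.

play_rows --plan '[{"tx": 0, "ty": 0, "tz": 0, "ax": 0, "ay": 0, "az": 0, "gripper": 0}]'

```text
time_s: 6.5
ee_pos: [544.0, -25.2, 143.1]
eef_rot: [0.0, 0.618, 0.787, 0.001]
wrist_force: [0.2, 0.3, -3.1]
finger_gap: 13.7
finger_force: 40.0
```

Run:
```python
from h import *
from station import r,viewer
for i in range(3):
    s,p,R=st(r)
    W=np.stack([R[:,1],R[:,0],-R[:,2]],1);o=p-19*R[:,2]-W@np.array([0,83,108]);print(p.round(1),o.round(1),s["wrist_force"].round(1),R[:,2].round(4))
    viewer.capture("scene")
```

```text
[544.  -25.2 143.1] [ 563.9 -105.7   54. ] [ 0.2  0.3 -3.1] [ 0.0021  0.0012 -1.    ]
[544.3 -25.3 143.4] [ 564.2 -105.8   54.4] [-0.2  0.8 -1.7] [ 0.0027  0.001  -1.    ]
[544.5 -25.4 143.6] [ 564.4 -106.    54.6] [-0.5  0.1 -2.7] [ 3.1e-03  8.0e-04 -1.0e+00]
```

It has settled on target within about 1 mm. I'll lower it gently.

play_rows --plan '[{"tx": 0, "ty": 0, "tz": 0.15, "ax": 0, "ay": 0, "az": 0, "gripper": 0}, {"tx": 0, "ty": 0, "tz": 0.15, "ax": 0, "ay": 0, "az": 0, "gripper": 0}, {"tx": 0, "ty": 0, "tz": 0.15, "ax": 0, "ay": 0, "az": 0, "gripper": 0}, {"tx": 0, "ty": 0, "tz": 0.15, "ax": 0, "ay": 0, "az": 0, "gripper": 0}, {"tx": 0, "ty": 0, "tz": 0, "ax": 0, "ay": 0, "az": 0, "gripper": 0}]'

```text
time_s: 7.07
ee_pos: [543.6, -26.0, 123.8]
eef_rot: [-0.0, 0.618, 0.786, 0.001]
wrist_force: [-0.3, -0.6, -3.0]
finger_gap: 13.7
finger_force: 40.0
```

Run:
```python
from h import *
from station import r,viewer
s,p,R=st(r);print(s["wrist_force"],s["torque"])
S=snap(viewer,"scene","s5");D=snap(viewer,"side","d5")
W=np.stack([R[:,1],R[:,0],-R[:,2]],1);o=p-19*R[:,2]-W@np.array([0,83,108]);print("o",o)
out=[]
for z,u,v in((S,242,187),(D,222,177)):
    out.append(cv2.resize(z["p"][v:v+60,u:u+40,::-1],(400,600),interpolation=cv2.INTER_CUBIC))
cv2.imwrite("pics/c5.png",np.hstack(out))
```

```text
[-0.25469031 -0.62089966 -3.00067486] [-0.03974066  0.07713573 -0.04149256]
o [ 563.24984964 -106.58464961   34.73646845]
```

View pics/c5.png

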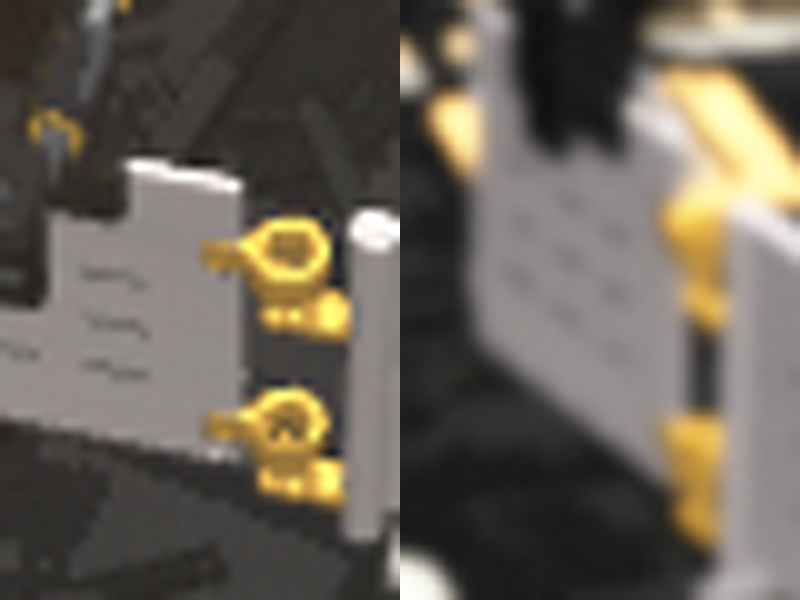

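The pintle tips now show inside both sockets, at (288,248) and (286,424) in the crop, with no extra force. I'll go on down.

play_rows --plan '[{"tx": 0, "ty": 0, "tz": 0.13, "ax": 0, "ay": 0, "az": 0, "gripper": 0}, {"tx": 0, "ty": 0, "tz": 0.13, "ax": 0, "ay": 0, "az": 0, "gripper": 0}, {"tx": 0, "ty": 0, "tz": 0.1, "ax": 0, "ay": 0, "az": 0, "gripper": 0}, {"tx": 0, "ty": 0, "tz": 0, "ax": 0, "ay": 0, "az": 0, "gripper": 0}]'

```text
time_s: 7.5
ee_pos: [544.0, -26.1, 113.7]
eef_rot: [0.0, 0.618, 0.786, 0.001]
wrist_force: [-0.1, 0.6, -2.4]
finger_gap: 13.6
finger_force: 40.0
```

play_rows --plan '[{"tx": 0, "ty": 0, "tz": 0.05, "ax": 0, "ay": 0, "az": 0, "gripper": 0}, {"tx": 0, "ty": 0, "tz": 0.05, "ax": 0, "ay": 0, "az": 0, "gripper": 0}, {"tx": 0, "ty": 0, "tz": 0, "ax": 0, "ay": 0, "az": 0, "gripper": 0}]'

```text
time_s: 7.75
ee_pos: [544.7, -26.2, 111.6]
eef_rot: [0.001, 0.618, 0.786, 0.001]
wrist_force: [0.3, -0.8, -0.9]
finger_gap: 13.4
finger_force: 40.0
```

play_rows --plan '[{"tx": 0, "ty": 0, "tz": 0.04, "ax": 0, "ay": 0, "az": 0, "gripper": 0}, {"tx": 0, "ty": 0, "tz": 0.0, "ax": 0, "ay": 0, "az": 0, "gripper": 0}]'

```text
time_s: 7.92
ee_pos: [545.0, -26.2, 111.0]
eef_rot: [0.001, 0.618, 0.786, 0.001]
wrist_force: [-1.6, 0.2, 1.3]
finger_gap: 13.6
finger_force: 40.0
```

play_rows --plan '[{"tx": 0, "ty": 0, "tz": 0.03, "ax": 0, "ay": 0, "az": 0, "gripper": 0}, {"tx": 0, "ty": 0, "tz": 0.0, "ax": 0, "ay": 0, "az": 0, "gripper": 0}]'

```text
time_s: 8.08
ee_pos: [545.2, -26.0, 110.6]
eef_rot: [0.001, 0.618, 0.786, 0.002]
wrist_force: [-2.5, 2.4, 6.0]
finger_gap: 13.4
finger_force: 40.0
```

It's seated, with contact force rising at the expected height. Now release and retreat.

play_rows --plan '[{"tx": 0, "ty": 0, "tz": 0, "ax": 0, "ay": 0, "az": 0, "gripper": 0.7}, {"tx": 0, "ty": 0, "tz": 0, "ax": 0, "ay": 0, "az": 0, "gripper": 0.7}, {"tx": 0, "ty": 0, "tz": 0, "ax": 0, "ay": 0, "az": 0, "gripper": 0.7}, {"tx": 0, "ty": 0, "tz": 0, "ax": 0, "ay": 0, "az": 0, "gripper": 0.7}, {"tx": 0, "ty": 0, "tz": 0, "ax": 0, "ay": 0, "az": 0, "gripper": 0.7}]'

```text
time_s: 8.5
ee_pos: [544.6, -26.3, 109.4]
eef_rot: [0.001, 0.618, 0.786, 0.001]
wrist_force: [0.3, -0.5, 0.3]
finger_gap: 39.2
finger_force: 0.0
```

play_rows --plan '[{"tx": 0, "ty": 0, "tz": 0, "ax": 0, "ay": 0, "az": 0, "gripper": 0.7}, {"tx": 0, "ty": 0, "tz": 0, "ax": 0, "ay": 0, "az": 0, "gripper": 0.7}, {"tx": 0, "ty": 0, "tz": -0.3, "ax": 0, "ay": 0, "az": 0, "gripper": 0.7}, {"tx": 0, "ty": 0, "tz": -0.6, "ax": 0, "ay": 0, "az": 0, "gripper": 0.7}, {"tx": 0, "ty": 0, "tz": -0.8, "ax": 0, "ay": 0, "az": 0, "gripper": 0.7}]'

```text
time_s: 8.92
ee_pos: [543.0, -26.0, 159.7]
eef_rot: [-0.001, 0.618, 0.786, 0.0]
wrist_force: [-0.1, -0.1, -0.7]
finger_gap: 59.9
finger_force: 0.0
```

play_rows --plan '[{"tx": 0, "ty": 0, "tz": -0.8, "ax": 0, "ay": 0, "az": 0, "gripper": 0.7}, {"tx": 0, "ty": 0, "tz": -0.8, "ax": 0, "ay": 0, "az": 0, "gripper": 0.7}, {"tx": 0, "ty": 0, "tz": -0.8, "ax": 0, "ay": 0, "az": 0, "gripper": 0.7}, {"tx": 0, "ty": 0, "tz": -0.5, "ax": 0, "ay": 0, "az": 0, "gripper": 0.7}, {"tx": 0, "ty": 0, "tz": 0, "ax": 0, "ay": 0, "az": 0, "gripper": 0.7}]'

```text
time_s: 9.33
ee_pos: [546.5, -26.7, 252.9]
eef_rot: [0.005, 0.618, 0.786, 0.003]
wrist_force: [0.2, -1.2, 0.3]
finger_gap: 61.0
finger_force: 0.0
```

Run:
```python
from h import *
from station import r,viewer
S=snap(viewer,"scene","s6");D=snap(viewer,"side","d6")
a=cv2.resize(S["p"][170:260,200:280,::-1],(400,450),interpolation=cv2.INTER_CUBIC)
b=cv2.resize(D["p"][160:250,200:280,::-1],(400,450),interpolation=cv2.INTER_CUBIC)
cv2.imwrite("pics/c6.png",np.hstack([a,b]));print(r.state()["wrist_force"])
```

```text
[-1.2054046   0.11766112  0.85744696]
```

View pics/c6.png

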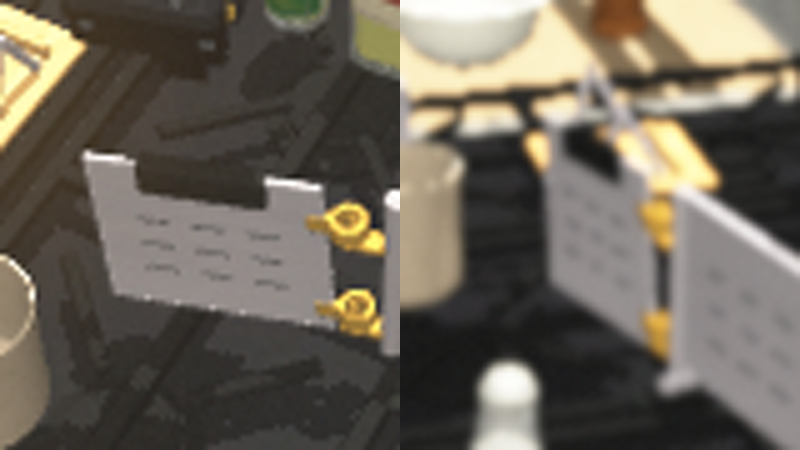

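The wing hangs upright in line with the panel. Both sockets are down on the arms, at (350,225) and (355,310) in the crop, and the gripper is clear.

```bash
python3 -c "
from station import r
print(r.job_done())"
```

```text
the job is handed in; nothing more can be done
None
```

The wing now hangs on the guard with both hinge sockets fully home on their pintles. The gripper has let go and is clear, nothing else was moved, and the job is handed in at about 9.5 s on the robot's clock.

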